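# Load the battery stick into the headlamp tester

## Robot

A 6-joint arm with a two-finger parallel gripper is mounted at the origin on the work surface. World frame = base frame: x ahead of the robot, y to its left, z up, the work surface at z = 0. Lengths are in m, angles in rad, forces in N, time in s.
With the tool pointing down it reaches from about 0.375 to 0.75 m from the base axis. Payload 9 kg.
Tool frame: the origin (TCP) lies at the very end of the fingers, on their centre line; the grasp point (between the pads) lies ctrl.hold_point_z behind it (ctrl.hold_point_z is the distance from the TCP to the grasp point, in m); z points along the fingers, x is the direction in which the jaws open and shut, and the axes are right-handed (so a half turn about z gives the same grasp; the last joint's range is limited). The gripper opens to 85 mm and grips with 20 to 120 N. Pads are 22 mm wide; open, the fingers measure 114 mm over their backs; the gripper's body (76 mm by 85 mm) begins 54 mm behind the grasp point. The pads swing forward as they close: fully open they stand 13 mm farther back than shut.
Start: joints at [0.897, 0.104, 0.097, 1.564, 0, 1.353], TCP at [0.264, 0.539, 0.231] pointing down, gripper open.
Joint ranges: [-2.99, 2.99], [-0.84, 1.86], [-1.1, 1.16], [-1.84, 2.11], [-1.51, 1.56], [-3.14, 3.14]. Speed limits (rad/s): [2.22, 2.22, 2.57, 3.14, 3.14, 3.14].

## Interface

Orientations are given as a rotation vector (axis times angle).
In Python, from cell import ctrl, fingers, ik, readout, eyes, job gives the robot as it stands. The module is installed in compiled form; this text tells all that it offers. Calls block until the motion is done:
- ctrl.movep(position, orientation): joint-space move of the TCP to a pose.
- ctrl.line_to(position, frame=None, v=0.15): straight line of the TCP; frame=None keeps the orientation; v is the mean speed in m/s.
- ctrl.goto_joints(angles): joint-space move.
- fingers.open_gripper() and fingers.clamp(): open the fingers fully, or close them until they stop; the grip force is fixed at half the most.
- ctrl.dwell(seconds).
- ik(position, orientation): joint angles nearest the present ones, or None.
- readout.read_state(): the state.
- eyes.snapshot(name): name is "scene" or "side" or "wrist"; returns a dict with "pixels" (480x640x3 uint8, red, green, blue), "fx", "fy", "cx", "cy" (pixels), "k1" (the pictures are not rectified: a ray, as slopes to the right and down, at radius r is drawn at 1 + k1 r^2 times it, then the intrinsics apply), "R" (3x3) and "t" (3): a world point X has camera coordinates R X + t. Camera axes: x right, y down, z forward; pixel columns grow to the right and rows downward; lengths in m; the calibration is good to about 2 mm. A picture is of the moment at which its call begins. There is no depth.
A pose or a line that the arm cannot do raises ctrl.PlanningError and nothing moves.
- job.finish_job(): hands the job in, once; it reports no verdict.
The state is a dict: "time": time; "qpos": joint angles; "joint_velocities": joint speeds; "joint_torque": joint torques, N m; "tool_pos": TCP position; "eef_rot": TCP orientation; "contact_force": force on the tool from outside, world axes, zero at the start; "moment": the same for the moment, N m; "grip_width": opening from 0.0 (shut) to 1.0 (fully open).
Only numpy, scipy, OpenCV 4.12 (cv2) and the standard library are available. Lean on these libraries where they do the work, as an engineer would, in place of code of your own. Each camera call takes 0.05 s, during which the arm holds its last target. There are 200 camera calls.

## Task

Take the green battery stick with the orange band out of the storage tray and load it into the empty bay of the headlamp tester: put its plain steel end under the strap against the sprung brass plate, push the spring back, and tip the orange-banded end down behind the orange contact wall until the stick lies fully home and flat in the bay, held by the spring. Leave the blue stick lying where it is.

Things in the scene. Friction and masses are not known exactly. Their poses are not given: they have to be found in the camera images.
- cell_mid (a point): Centre of the green battery stick to be loaded: a rigid round stick 122 mm long, 33 mm diameter, 0.15 to 0.3 kg, lying level at the start in either cradle of the tray. Its x axis runs along it from the plus end (22 mm orange band, brass face) to the minus end (plain steel collar and face). Flat ends with nearly sharp rims; the sides of its middle 70 mm are free of the cradle.
- cell_plus (a point): Centre of the flat face at the orange-banded plus end of the green stick (61 mm from its centre, on its -x side).
- cell_minus (a point): Centre of the flat face at the plain steel minus end of the green stick (61 mm from its centre, on its +x side).
- spent_mid (a point): Centre of the blue stick with a white band, same size as the green one, lying parallel to it in the other cradle, 76 mm beside it. To be left in place (it may not move more than 15 mm).
- tray: Fixed black tray 150 x 150 mm, origin centre of its underside, floor 6 mm above the bench. Two cradles along its x axis at y = -38 and 38 mm; which holds the green stick varies. The sticks lie on the floor, x axis along the tray's, between ribs up to 14 mm above the bench (at x = 37 to 67 mm either side of centre, reaching 20 mm either side of a stick's axis).
- tester: Fixed headlamp tester, origin on the bench under the bay, x along the bay from the orange wall to the sprung plate, z up. Bay floor 12 mm above the bench, black base x = -85 to 105, y = -30 to 30 mm. Spring housing x = 86 to 105 mm, 52 mm above the bench. Instrument block y = -82 to -30 mm, 24 mm high. Stick home: centre at x = 1 mm, axis 28.5 mm above the bench.
- wall_top (a point): Centre of the flat top of the orange contact wall across the bay's -x end: the wall is 12 mm thick (tester x = -72 to -60 mm), 47 mm wide, its top 20 mm above the bay floor (32 mm above the bench). A stick with its minus end on the bay floor at the sprung plate can rest its other end on this top; it then leans about 9.4 degrees.
- strap_under (a point): Middle of the underside of the grey strap that bridges the bay near the sprung plate, 42 mm above the bay floor. Strap tester x = 40 to 58 mm, 6 mm thick, 51 mm wide, its posts' inner faces at y = -19.5 and 19.5 mm. The bay's side walls have inner faces at y = -17.5 and 17.5 mm, are 6 mm thick and 14 mm above the bay floor (tester x = -60 to 86 mm).
- bay_contact (a point): Point on the inner face of the orange contact wall, at the height of the home stick's axis (tester x = -60 mm, 28.5 mm above the bench): where the centre of the plus end's face must come to lie.
- spring_face (a point): Centre of the face of the sprung brass plate, at the home stick's axis height; moves with the plate. At rest at tester x = 54 mm. The plate is 32 mm wide and reaches from 1 to 36 mm above the bay floor.
- spring (a joint): Travel of the sprung plate in m: 0 released, grows to 0.020 (stop) as pushed along the tester's +x. Pushing takes about 3 N to start and 0.3 N more per mm (9 N at the stop), plus friction. The free bay is 114 mm long, so the home stick holds the plate at 0.008; the leaning stick needs about 0.012 for its raised end to clear the wall.
Mind the look-alikes: they are no part of the job. What is shaped like the part that bears cell_mid but pink, purple or red is not meant.

How it is judged:
On the way:
1. the stick's steel end pushes the sprung plate back while its orange-banded end is still raised (value of joint spring above 0.008 m and contact force between cell and spring above 0.5 N and z of cell_plus in the frame of tester above 0.036 m and x of cell_minus in the frame of tester between 0.058 and 0.08 m), for 0.04 s.
At the end, for the whole second after the job is handed in: The green stick lies level in the bay (within 0.04 rad of the bay's axis, its centre within 3 mm of home height), the centre of its plus face within 5 mm of the contact point on the orange wall, the sprung plate held back 5 to 12 mm by its steel end, at rest and released (distance between cell_plus and bay_contact below 0.005 m and angle between the x axis of cell and the x axis of tester, either way round below 0.04 rad and z of cell_mid in the frame of tester between 0.025 and 0.0315 m and value of joint spring between 0.005 and 0.012 m and linear speed of cell below 0.02 m/s); the robot touches nothing.
It fails at once if the blue stick is moved more than 15 mm (distance of spent_mid from where it was at the start of the episode above 0.015 m).
It also fails if it takes over 45 s, if anything falls off the work surface, if the arm or the gripper's body presses on something with over 40 N, if the wrist force passes 120 N, or if a joint passes its speed limit or range.

## Working session

There is one attempt and no reset: what is moved stays moved. The work goes in short steps, each a Python script; the robot and the scene stay as the last script left them, time stands still between calls to the robot, and variables do not carry over. Pictures are saved under pics/ and viewed, about 8 in all and at most 12, crops included, and the job is handed in when it is done.

```bash
mkdir -p pics
python3 - <<'E'
from cell import ctrl, fingers, ik, readout, eyes, job
import cv2,pickle
s=readout.read_state();print(s, ctrl.hold_point_z)
d={}
for n in ("scene","side","wrist"):
    p=eyes.snapshot(n);d[n]=p
    cv2.imwrite(f"pics/a_{n}.png",p["pixels"][...,::-1])
    print(n,p["fx"],p["k1"],(-p["R"].T@p["t"]).round(3),p["R"][2].round(3))
pickle.dump(d,open("a.pkl","wb"))
E
```

```text
{'time': 0.0, 'qpos': array([ 8.97302732e-01,  1.04698728e-01,  9.64371387e-02,  1.56388538e+00,
       -1.34977670e-06,  1.35308752e+00]), 'joint_velocities': array([-0.00117068, -0.00133672,  0.00153654, -0.00172261, -0.00059908,
        0.0002142 ]), 'joint_torque': array([ 1.11570684e-03, -5.56927586e+01,  5.03650510e+01,  1.72477233e-02,
       -2.73569794e-04,  3.34711501e-05]), 'tool_pos': array([0.26388029, 0.53847984, 0.23050497]), 'eef_rot': array([ 2.66550083e+00,  1.66188732e+00, -1.99928322e-03]), 'contact_force': array([ 0.63540571,  0.03213504, -0.33149127]), 'moment': array([ 0.00426388,  0.00772974, -0.0199568 ]), 'grip_width': 1.000543844835182} 0.0187
scene 610.1931110361071 -0.006488041670888345 [1.087 0.407 1.037] [-0.5   -0.409 -0.763]
side 459.5289963446337 -0.09159846039457381 [0.153 0.485 0.52 ] [ 0.383 -0.724 -0.574]
wrist 407.1733855399075 -0.03546808497745521 [0.189 0.575 0.373] [ 0.292 -0.145 -0.946]
```

View pics/a_scene.png

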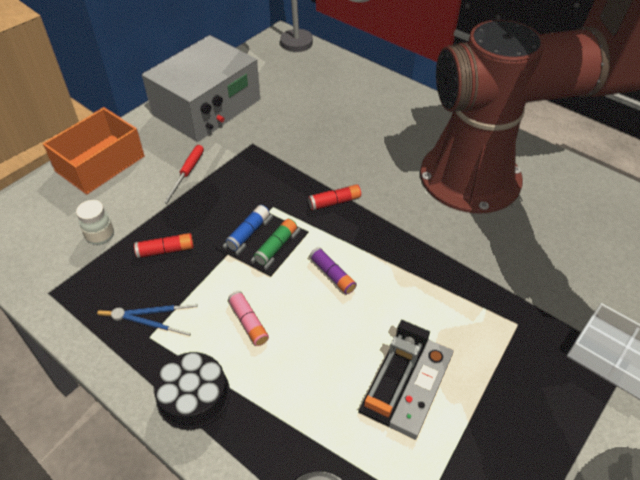

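View pics/a_side.png

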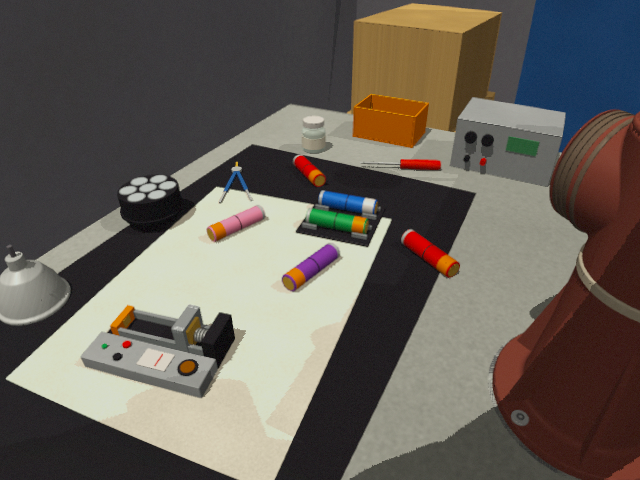

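The scene view shows the tray at about (265,240) and the tester at (405,380). Stick-shaped candidates are:
- green with orange band, (275,241)
- blue with white band, (248,228)
- red, (163,245) and (335,197)
- purple, (332,270)
- pink, (248,318)

Only the green one lies in the tray and has an orange band on green, so it is the target. I'll confirm it in enlarged crops, which also give me feature pixels.

```bash
cat > h.py <<'E'
import numpy as np, cv2, pickle
from scipy.optimize import least_squares
def proj(p,X):
    c=np.atleast_2d(X)@p["R"].T+p["t"]; s=c[:,:2]/c[:,2:]
    s=s*(1+p["k1"]*(s**2).sum(1,keepdims=True))
    return s*[p["fx"],p["fy"]]+[p["cx"],p["cy"]]
def ray(p,uv):
    d=(np.array(uv,float)-[p["cx"],p["cy"]])/[p["fx"],p["fy"]]; s=d.copy()
    for _ in range(10): s=d/(1+p["k1"]*(s@s))
    return -p["R"].T@p["t"], p["R"].T@np.array([*s,1])
def atz(p,uv,z):
    o,d=ray(p,uv); return o+d*(z-o[2])/d[2]
def place(X,q):  # q=x,y,yaw
    c,s=np.cos(q[2]),np.sin(q[2]); X=np.atleast_2d(X)
    return np.c_[q[0]+c*X[:,0]-s*X[:,1], q[1]+s*X[:,0]+c*X[:,1], X[:,2]]
def crop(p,x,y,w,h,k):
    im=cv2.resize(p["pixels"][y:y+h,x:x+w],None,fx=k,fy=k,interpolation=cv2.INTER_CUBIC)[...,::-1].copy()
    for i in range(0,w,10):
        if (x+i)%20==0: cv2.putText(im,str(x+i),(i*k,8),0,.3,(255,0,255)); cv2.line(im,(i*k,10),(i*k,16),(255,0,255))
    for j in range(0,h,10):
        if (y+j)%20==0: cv2.putText(im,str(y+j),(0,j*k+3),0,.3,(255,0,255))
    return im
E
python3 - <<'E'
from h import *
d=pickle.load(open("a.pkl","rb")); S,D=d["scene"],d["side"]
a=np.hstack([crop(S,210,190,100,100,4),crop(S,350,310,100,150,4)[:0+400]]) if 0 else None
top=np.hstack([crop(S,220,200,100,75,4),crop(D,295,185,100,75,4)])
bot=np.hstack([crop(S,350,315,100,75,4),crop(S,350,370,100,75,4)])
cv2.imwrite("pics/b1.png",np.vstack([top,bot])); cv2.imwrite("pics/b2.png",crop(D,75,295,170,110,4))
for n,z in (("green sc",(275,241)),("plus",(291,226)),("minus",(261,258))): print(n,atz(S,z,.0225).round(3))
for n,z in (("green",(337,221)),("plus",(364,225)),("minus",(311,216))): print(n,atz(D,z,.0225).round(3))
for n,z in (("wall",(379,407)),("hous",(413,330))): print(n,atz(S,z,.032).round(3))
for n,z in (("wall",(122,315)),): print(n,atz(D,z,.032).round(3))
E
```

```text
green sc [ 0.473 -0.216  0.022]
plus [ 0.417 -0.218  0.022]
minus [ 0.528 -0.207  0.022]
green [ 0.474 -0.214  0.023]
plus [ 0.42  -0.225  0.023]
minus [ 0.529 -0.207  0.022]
wall [0.648 0.19  0.032]
hous [0.477 0.147 0.032]
wall [0.647 0.184 0.032]
```

View pics/b1.png

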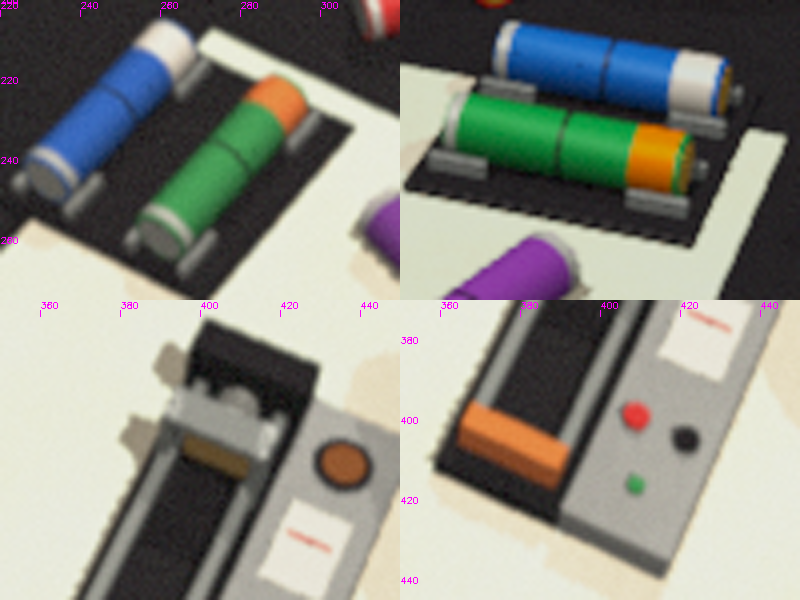

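View pics/b2.png

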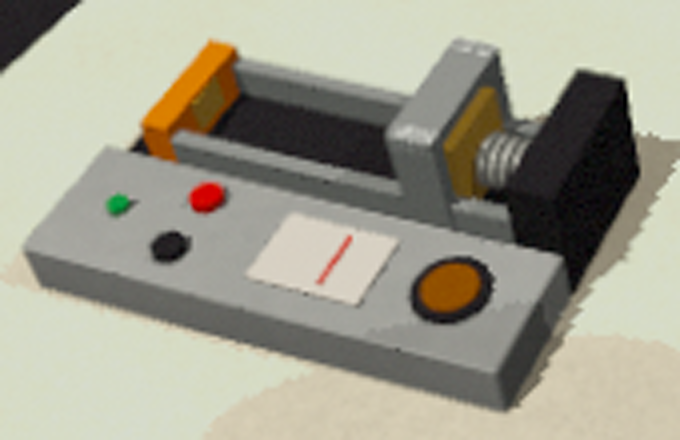

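The crops confirm the green stick, with its orange end at scene (291,226) and steel end at (259,258). The blue stick lies beside it on the far side. The tester's wall is at scene (378,405) and its housing at (415,333). Both cameras agree on the green stick to within about 7 mm. Next I'll check the IK branches, hover over the tester and then the tray, and take close wrist pictures.

```bash
cat >> h.py <<'E'
from scipy.spatial.transform import Rotation as Ro
def tool(yaw,s=1,tilt=0):
    """tool for a stick with x axis at yaw, tilted so that its +x end goes down by tilt"""
    x=s*np.array([-np.sin(yaw),np.cos(yaw),0]); z=np.array([0,0,-1.])
    M=np.c_[x,np.cross(z,x),z]
    lat=np.array([-np.sin(yaw),np.cos(yaw),0])
    return (Ro.from_rotvec(tilt*lat)*Ro.from_matrix(M)).as_rotvec()
E
python3 - <<'E'
from h import *
from cell import ctrl, fingers, ik, readout, eyes, job
ty=np.arctan2(.147-.187,.477-.648); sy=np.arctan2(.0145,.11)
print("yaws",ty,sy)
C=np.array([.57,.168])
for s in (1,-1):
    print(s, ik([.46,-.217,.03],tool(sy,s)), ik([*C,.05],tool(ty,s)), ik([*C,.05],tool(ty,s,.21)))
    for k in (.6,1.2): pass
# choose the hover with the same s for both if possible
s=1 if ik([.46,-.217,.03],tool(sy,1)) is not None and ik([*C,.05],tool(ty,1,.21)) is not None else -1
print("s",s)
d=[]
for P,y in ((C,ty),([.473,-.215],sy)):
    ctrl.movep([*P,.17],tool(y,s)); p=eyes.snapshot("wrist"); d.append(p)
    print(readout.read_state()["time"],(-p["R"].T@p["t"]).round(3), readout.read_state()["qpos"].round(2))
pickle.dump(d,open("w.pkl","wb"))
for i,p in enumerate(d): cv2.imwrite(f"pics/w{i}.png",p["pixels"][...,::-1])
E
```

```text
yaws -2.9118061917189904 0.13106255186043375
1 [-0.69843534 -0.11005691 -0.48519402  1.19565922  0.         -0.82949789] [ 0.06676141  0.1344984  -0.20114552  1.23515241  0.          2.97856761] [ 0.04688691 -0.13544981 -0.48902827  1.01062096  0.03792409  2.96262506]
-1 [-0.69843534 -0.11005691 -0.48519402  1.19565922  0.          2.31209476] [ 0.06676141  0.1344984  -0.20114552  1.23515241  0.         -0.16302505] [ 0.04688691 -0.13544981 -0.48902827  1.01062096  0.03792409 -0.17896759]
s 1
1.9667 [0.652 0.188 0.312] [ 0.07  0.08 -0.04  1.45  0.    2.98]
5.1833 [ 0.391 -0.226  0.312] [-0.68 -0.15 -0.26  1.46  0.   -0.81]
```

View pics/w0.png

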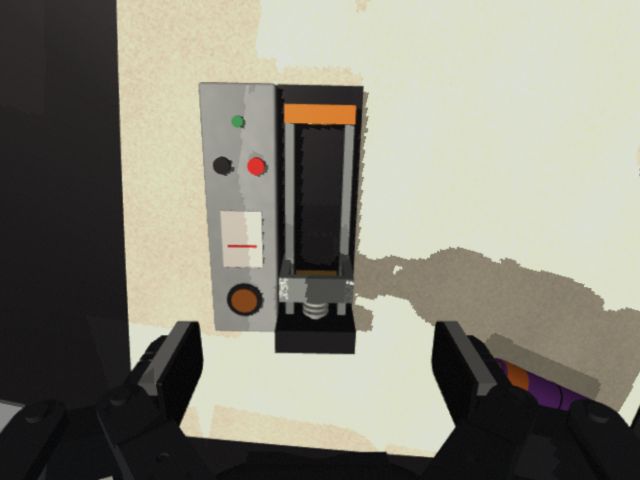

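View pics/w1.png

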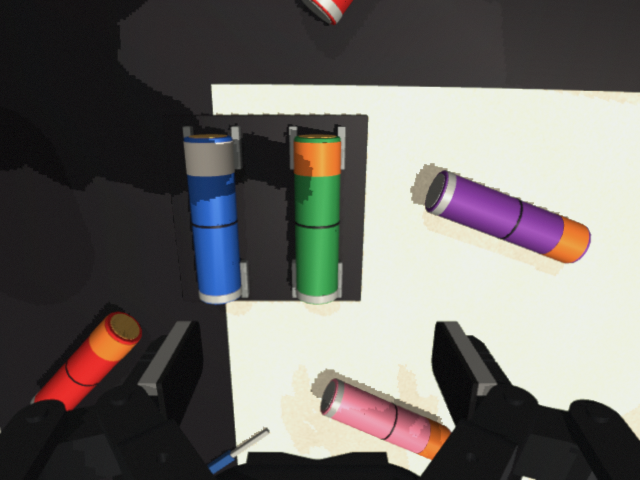

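Wrist picture 0 shows the tester squarely. The orange wall top spans (285..355, 104..122) and the strap spans (279..355, 277..303). Wrist picture 1 shows the green stick upright, from (318,136) at the orange end to (318,303) at the steel end, with the blue stick to its left. I'll fit both poses.

Run:
```python
from h import *
W,T=pickle.load(open("w.pkl","rb")); d=pickle.load(open("a.pkl","rb"))
# stick
hsv=cv2.cvtColor(T["pixels"],cv2.COLOR_RGB2HSV)
g=((hsv[...,0]>45)&(hsv[...,0]<85)&(hsv[...,1]>120)).astype(np.uint8); o=((hsv[...,0]>5)&(hsv[...,0]<20)&(hsv[...,1]>150)).astype(np.uint8)
m=np.zeros_like(g); m[125:310,285:350]=(g|o)[125:310,285:350]
rows=[150,170,190,210,240,260,280]; L=[];
for r in rows:
    c=np.where(m[r])[0]; a,b=atz(T,(c[0]-.5,r),.026),atz(T,(c[-1]+.5,r),.026); L.append((a+b)/2); print(r,c[0],c[-1],((a+b)/2).round(4),np.linalg.norm(a-b).round(4))
L=np.array(L); f=np.polyfit(L[:,0],L[:,1],1); print("yaw",np.arctan(f[0]))
print("plus,minus rim",atz(T,(318,136),.039),atz(T,(318,303),.039))
oo=np.where(m[:,318]&o[:,318])[0]; gg=np.where(m[:,318]&g[:,318])[0]; print("band rows",oo.min(),oo.max(),gg.min(),gg.max()); print(atz(T,(318,oo.max()+.5),.039),atz(T,(318,gg.max()+.5),.039))
# tester
hw=cv2.cvtColor(W["pixels"],cv2.COLOR_RGB2HSV)
o=((hw[...,0]>5)&(hw[...,0]<22)&(hw[...,1]>150)).astype(np.uint8); o[135:]=0; o[:,:270]=0;o[:,370:]=0
r=cv2.minAreaRect(cv2.findNonZero(o)); print(r)
gray=W["pixels"].mean(2)
for y in (140,180,220,250): print(y,gray[y,278:362].astype(int).tolist())
print("col316",[(y,int(gray[y,300])) for y in range(264,312,2)])
cv2.imwrite("pics/c.png",crop(W,270,255,100,75,6))
```

```text
150 294 340 [ 0.4222 -0.222   0.026 ] 0.0325
170 294 340 [ 0.4359 -0.2202  0.026 ] 0.033
190 295 339 [ 0.45   -0.2183  0.026 ] 0.0321
210 295 338 [ 0.4646 -0.2168  0.026 ] 0.0319
240 295 338 [ 0.4874 -0.2137  0.026 ] 0.0327
260 296 338 [ 0.5031 -0.2113  0.026 ] 0.0325
280 297 336 [ 0.5196 -0.2095  0.026 ] 0.0307
yaw 0.12910986523779153
plus,minus rim [ 0.4117421  -0.22274069  0.039     ] [ 0.53223049 -0.20661197  0.039     ]
band rows 135 175 138 294
[ 0.43740919 -0.21930571  0.039     ] [ 0.5252348  -0.20754867  0.039     ]
((319.550537109375, 113.92255401611328), (73.08399200439453, 20.603883743286133), 1.1233028173446655)
140 [22, 15, 15, 18, 34, 45, 67, 119, 143, 146, 145, 146, 146, 145, 143, 116, 66, 29, 16, 16, 15, 17, 14, 15, 19, 34, 40, 42, 42, 42, 42, 44, 41, 41, 41, 42, 41, 41, 41, 40, 40, 40, 40, 40, 38, 40, 39, 38, 38, 39, 40, 37, 39, 37, 37, 38, 38, 37, 38, 38, 38, 38, 37, 35, 36, 52, 88, 128, 138, 140, 141, 140, 140, 139, 135, 88, 39, 17, 15, 18, 15, 21, 53, 107]
180 [21, 17, 11, 17, 22, 33, 53, 114, 137, 142, 140, 142, 141, 141, 139, 110, 63, 25, 16, 17, 13, 14, 15, 15
[... 552 characters left out ...]
, 98, 49, 20, 13, 14, 16, 34, 84, 115, 127, 136, 187, 213]
250 [32, 19, 16, 14, 14, 11, 27, 79, 106, 117, 117, 118, 118, 117, 114, 85, 41, 14, 9, 8, 11, 10, 12, 19, 26, 27, 25, 27, 26, 24, 25, 26, 25, 25, 25, 24, 27, 27, 26, 25, 25, 25, 25, 26, 24, 27, 26, 26, 26, 23, 24, 26, 26, 27, 26, 26, 26, 30, 30, 30, 33, 55, 98, 115, 116, 117, 117, 118, 115, 112, 74, 29, 17, 14, 16, 20, 55, 105, 131, 171, 193, 198, 209, 215]
col316 [(264, 8), (266, 13), (268, 10), (270, 33), (272, 48), (274, 53), (276, 59), (278, 100), (280, 134), (282, 135), (284, 134), (286, 135), (288, 134), (290, 135), (292, 135), (294, 135), (296, 135), (298, 135), (300, 134), (302, 87), (304, 14), (306, 8), (308, 12), (310, 10)]
```

View pics/c.png

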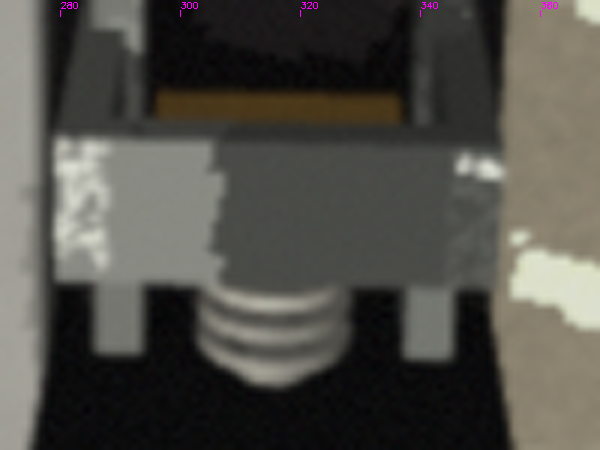

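Run:
```python
from h import *
W,T=pickle.load(open("w.pkl","rb")); d=pickle.load(open("a.pkl","rb"))
pts=[((-66,0,32),(319.6,113.9)),((40,-25.5,60),(279.2,277.5)),((40,25.5,60),(353.3,277.5)),((58,-25.5,60),(279.2,302.2)),((58,25.5,60),(352.8,302.4))]
X=np.array([p[0] for p in pts])/1e3; U=np.array([p[1] for p in pts])
# side-wall edges at rows 140 and 250: (row, left outer,left inner,right inner,right outer)
E=[(140,284.6,293.7,343.7,353.2),(180,284.7,293.5,342.1,351.4),(220,284.8,293.3,340.8,349.4),(250,284.7,293.8,339.6,348.3)]
def res(q,full=False):
    a=(proj(W,place(X,q))-U).ravel(); b=[]
    c,s=np.cos(q[2]),np.sin(q[2])
    for r,*cols in E:
        for col,y in zip(cols,(-23.5,-17.5,17.5,23.5)):
            p=atz(W,(col,r),.026)[:2]-q[:2]; b.append((-s*p[0]+c*p[1]-y/1e3)*1500)
    return np.r_[a,b]
f=least_squares(res,[.57,.168,-2.91],loss="soft_l1"); print(f.x); print(res(f.x).round(1))
# cross-check with scene/side cameras
q=f.x
for n in ("scene","side"): print(n,proj(d[n],place(np.array([(-66,0,32),(40,-25.5,60),(40,25.5,60)])/1e3,q)).round(1))
sp=place(np.array([[-.061,0,.0225],[.061,0,.0225]]),[.472,-.2147,.13])
for n in ("scene","side"): print(n,proj(d[n],sp).round(1))
np.save("tester.npy",q)
```

```text
[ 0.58118596  0.17019403 -2.92740433]
[-0.3 -0.6 -0.5  0.1  0.8  1.4 -0.2 -0.7  0.   0.3  0.1  0.5 -0.6  0.2
 -0.   0.3 -0.6  0.2 -0.2  0.1 -0.4  0.  -0.6  0.7 -0.4  0.4]
scene [[377.2 404. ]
 [414.6 355. ]
 [388.8 343.8]]
side [[122.7 315.2]
 [171.9 327.9]
 [189.1 303.5]]
scene [[291.1 223.5]
 [259.4 259.3]]
side [[367.5 226.8]
 [309.2 215.7]]
```

Both fits are good: the tester's residuals are about 1 px, and its pose and the stick's agree with the scene and side views to within about 2 px. Now the grasp, offset 2 mm away from the blue stick.

Run:
```python
from h import *
from cell import ctrl, fingers, ik, readout, eyes, job
S=[.472,-.2147,.13]; R=tool(S[2])
g=place([[-.012,.002,.014]],S)[0]
ctrl.movep([g[0],g[1],.07],R); ctrl.line_to(g,v=.06)
s=readout.read_state(); print("down",s["contact_force"].round(1),s["tool_pos"].round(4))
fingers.clamp(); s=readout.read_state(); print("clamp",s["grip_width"],s["contact_force"].round(1),s["tool_pos"].round(4))
ctrl.line_to([g[0],g[1],.13],v=.15); s=readout.read_state(); print(s["grip_width"],s["contact_force"].round(1),s["time"])
p=eyes.snapshot("wrist"); q=eyes.snapshot("side"); pickle.dump([p,q],open("g.pkl","wb"))
cv2.imwrite("pics/g.png",np.hstack([p["pixels"][::1,::1][...,::-1][100:,120:520],q["pixels"][...,::-1][100:,240:640]]))
```

```text
down [ 0.6 -0.2 -0.1] [ 0.4601 -0.2145  0.0145]
clamp 0.36244740927998487 [-0.6 -5.   2.6] [ 0.4604 -0.2155  0.0148]
0.36500422173953995 [ 0.3 -0.5 -2.4] 8.2167
```

View pics/g.png

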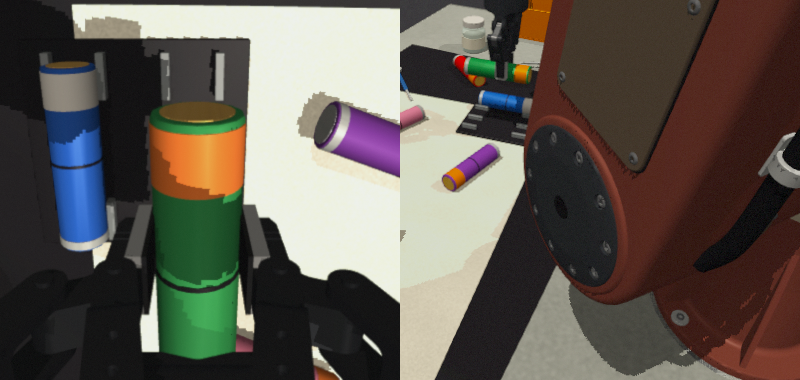

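The stick is held: grip opening is 0.365 and the load is 2.4 N. The blue stick is undisturbed at wrist (195,255). I'll check the held stick's pitch and position against prediction, then carry it above the tester, tilted.

```bash
cat >> h.py <<'E'
A0,N0=.012,.0077    # stick centre from the TCP: along the stick, and back along the tool
def stick(Mx,h,th,q,y=0.,a0=None,n0=None):
    """TCP pose for minus upper rim at tester x=Mx, minus lower rim h above bay floor, tilt th"""
    a=np.array([np.cos(th),0,-np.sin(th)]); n=np.array([np.sin(th),0,np.cos(th)])
    low=np.array([Mx-.033*np.sin(th),y,.012+h]); M=low+.0165*n; C=M-.061*a
    P=C-(A0 if a0 is None else a0)*a-(N0 if n0 is None else n0)*n
    return place([P],q)[0], tool(q[2],1,th)
def ft(s,q): # contact force in tester frame
    return Ro.from_rotvec([0,0,-q[2]]).apply(s["contact_force"])
E
python3 - <<'E'
from h import *
from cell import ctrl, fingers, ik, readout, eyes, job
p=pickle.load(open("g.pkl","rb"))[0]; s=readout.read_state(); R=Ro.from_rotvec(s["eef_rot"]).as_matrix(); t=s["tool_pos"]
ax=R[:,1]*(1 if R[0,1]>0 else -1); print("axis",ax)
hsv=cv2.cvtColor(p["pixels"],cv2.COLOR_RGB2HSV)
o=((hsv[...,0]>5)&(hsv[...,0]<18)&(hsv[...,1]>170)&(hsv[...,2]>90)); gr=((hsv[...,0]>45)&(hsv[...,0]<85)&(hsv[...,1]>100))
c=np.where((o|gr)[260,200:420])[0]+200; print("row260",c.min(),c.max()); c=np.where((o|gr)[225,200:420])[0]+200; print("row225",c.min(),c.max())
mid=317; print("col",mid,"green rows",[int(r) for r in np.where(np.diff(gr[180:480,mid].astype(int)))[0]+180])
for pitch in (-.05,0,.05):
    a=Ro.from_rotvec(pitch*R[:,0]).apply(ax); n=np.cross(np.cross(a,[0,0,1]),a); n/=np.linalg.norm(n); l=np.cross(n,a)
    C=t-R[:,2]*.0077+ax*.012
    F=C-.061*a
    print(pitch,"plus top,bot,l,r; band,ring",proj(p,[F+.0165*n,F-.0165*n,F+.0165*l,F-.0165*l,C+.0165*n]).round(1).tolist())
q=np.load("tester.npy")
P,rv=stick(.035,.06,.218,q); ctrl.movep(P,rv)
s=readout.read_state(); print(s["time"],s["tool_pos"]-P,ft(s,q).round(2))
pickle.dump([eyes.snapshot(n) for n in ("scene","side","wrist")],open("v.pkl","wb"))
v=pickle.load(open("v.pkl","rb"))
def z(im,x,y,w,h,k): return cv2.resize(im["pixels"][y:y+h,x:x+w,::-1],(w*k,h*k),interpolation=cv2.INTER_CUBIC)
cv2.imwrite("pics/v.png",np.hstack([z(v[1],60,220,200,200,2),z(v[2],120,80,400,400,1)]))
E
```

```text
axis [ 0.99155565  0.12967345 -0.00148217]
row260 271 363
row225 270 365
col 317 green rows [222, 234, 300, 388, 392, 459]
-0.05 plus top,bot,l,r; band,ring [[317.9, 215.5], [317.7, 197.0], [365.3, 205.3], [270.2, 205.2], [317.6, 385.7]]
0 plus top,bot,l,r; band,ring [[317.9, 220.6], [317.7, 196.4], [366.3, 207.2], [269.2, 207.1], [317.6, 387.6]]
0.05 plus top,bot,l,r; band,ring [[317.9, 226.4], [317.7, 196.3], [367.4, 209.7], [268.2, 209.6], [317.5, 389.5]]
11.5083 [ 7.12106094e-05 -2.24892859e-04  4.50007240e-05] [-0.08  0.58 -1.38]
```

View pics/v.png

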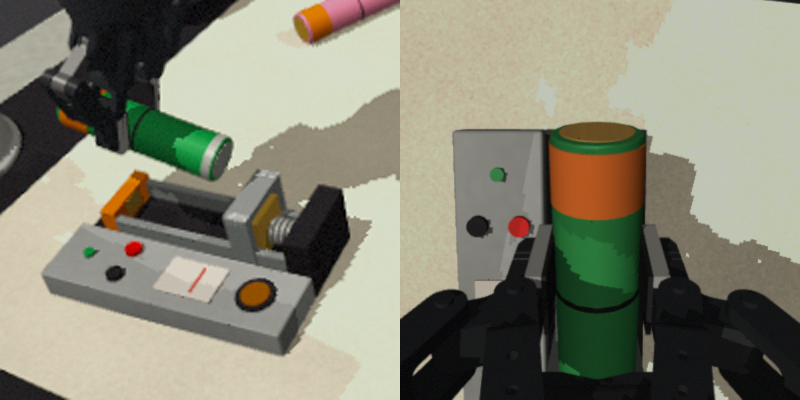

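The pose in the grip is as predicted, to about 1° and 1 mm. The stick is tilted steel end down over the bay, and the side view shows the steel end at (215,155), just ahead of the strap. Now I'll lower it in small steps while watching the force.

Run:
```python
from h import *
from cell import ctrl, fingers, ik, readout, eyes, job
q=np.load("tester.npy"); th=.218; y=0.; s0=ft(readout.read_state(),q)
for h in (.022,.016,.012,.009,.006,.003):
    P,rv=stick(.034,h,th,q,y); ctrl.line_to(P,rv,v=.05); s=readout.read_state(); f=ft(s,q)-s0
    print("h",h,f.round(1),(s["tool_pos"]-P).round(4),s["time"])
    if np.abs(f).max()>10: break
    if h<.02: y-=0; 
else:
    h=.003
    for Mx in (.042,.048,.052):
        h=max(h-.0005,.002); P,rv=stick(Mx,h,th,q,y); ctrl.line_to(P,rv,v=.05); s=readout.read_state(); f=ft(s,q)-s0
        print("Mx",Mx,f.round(1),(s["tool_pos"]-P).round(4),s["time"])
        if np.abs(f).max()>12: break
w=[eyes.snapshot(n) for n in ("side","wrist","scene")]; pickle.dump(w,open("v2.pkl","wb"))
def z(im,x,y,w,h,k): return cv2.resize(im["pixels"][y:y+h,x:x+w,::-1],(w*k,h*k),interpolation=cv2.INTER_CUBIC)
cv2.imwrite("pics/v2.png",np.hstack([z(w[0],60,250,200,150,2),z(w[2],330,300,133,100,3)[:300]]))
```

```text
h 0.022 [ 1.2  0.2 -0.8] [0.0003 0.     0.0004] 12.5667
h 0.016 [ 0.6 -0.3 -0.9] [-0.0003 -0.     -0.0005] 12.8333
h 0.012 [ 0.7 -0.1 -0.7] [-0.0003 -0.     -0.0004] 13.0833
h 0.009 [-0.1  0.  -0.2] [-0.0002 -0.     -0.0003] 13.3333
h 0.006 [-0.1  0.8 -0.1] [-0.0002 -0.     -0.0003] 13.5833
h 0.003 [ 0.5  1.2 -0.3] [-0.0002 -0.     -0.0004] 13.8333
Mx 0.042 [ 0.9 -0.5 -0.7] [-0.0003 -0.      0.    ] 14.1417
Mx 0.048 [ 0.9 -1.1  0.2] [-0.0003 -0.     -0.    ] 14.4083
Mx 0.052 [ 1.  -0.4 -1.1] [-0.0002 -0.      0.    ] 14.6583
```

View pics/v2.png

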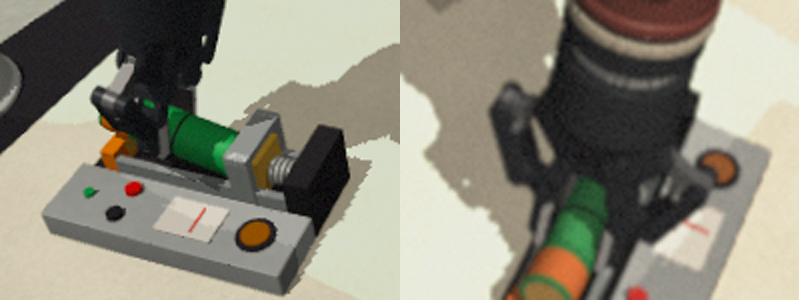

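No contact force yet, and the steel end is under the strap. Now I'll push the spring back and tip the orange end down.

Run:
```python
from h import *
from cell import ctrl, fingers, ik, readout, eyes, job
q=np.load("tester.npy"); th=.218; s0=np.array([0,0,-2.])
def go(Mx,h,th,v=.04):
    P,rv=stick(Mx,h,th,q); ctrl.line_to(P,rv,v=v); s=readout.read_state(); f=ft(s,q)
    print(f"Mx {Mx:.3f} h {h:.4f} th {th:.3f}",f.round(1),(s["tool_pos"]-P).round(4),round(s["time"],2),round(s["grip_width"],3)); return f
ok=True
for Mx in (.056,.060,.064,.067,.070):
    f=go(Mx,.002,th)
    if np.abs(f).max()>20: ok=False;break
ctrl.dwell(.1)
if ok:
    for th in (.19,.165,.14,.12,.10):
        f=go(.0705,.0015,th,.03)
        if np.abs(f).max()>20: break
w=[eyes.snapshot(n) for n in ("side","wrist","scene")]; pickle.dump(w,open("v3.pkl","wb"))
def z(im,x,y,w,h,k): return cv2.resize(im["pixels"][y:y+h,x:x+w,::-1],(w*k,h*k),interpolation=cv2.INTER_CUBIC)
cv2.imwrite("pics/v3.png",np.hstack([z(w[0],60,250,133,100,3)[:300],z(w[1],120,80,400,300,1)]))
```

```text
Mx 0.056 h 0.0020 th 0.218 [-3.5 -0.8 -1.4] [ 0.0005 -0.      0.0005] 15.06 0.359
Mx 0.060 h 0.0020 th 0.218 [-4.7 -0.3 -1.6] [0.0004 0.     0.0004] 15.31 0.362
Mx 0.064 h 0.0020 th 0.218 [-5.7  0.2 -2.5] [0.0006 0.     0.0004] 15.56 0.361
Mx 0.067 h 0.0020 th 0.218 [-5.1  0.4 -2.3] [0.0008 0.0001 0.0005] 15.81 0.362
Mx 0.070 h 0.0020 th 0.218 [-7.7  0.3 -2.1] [0.001  0.0001 0.0007] 16.06 0.364
Mx 0.070 h 0.0015 th 0.190 [-6.4 -0.5 -1.5] [0.0013 0.0002 0.0006] 16.41 0.363
Mx 0.070 h 0.0015 th 0.165 [-7.1 -0.5 -2. ] [0.0013 0.0002 0.0006] 16.66 0.367
Mx 0.070 h 0.0015 th 0.140 [-7.8  0.5 -2.7] [0.0013 0.0002 0.0005] 16.91 0.36
Mx 0.070 h 0.0015 th 0.120 [-7.4  0.6 -2.8] [0.0013 0.0002 0.0004] 17.16 0.358
Mx 0.070 h 0.0015 th 0.100 [-7.3 -0.4 -3.2] [0.0013 0.0002 0.0004] 17.41 0.359
```

View pics/v3.png

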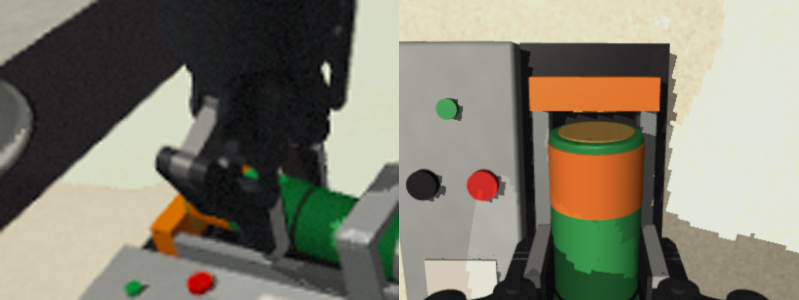

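Spring force is about 7 N, which matches the expected travel. The orange end has passed behind the wall with a gap: the wall's edge is at row 110 and the rim at row 122. I'll continue down, release, withdraw, and look.

Run:
```python
from h import *
from cell import ctrl, fingers, ik, readout, eyes, job
q=np.load("tester.npy")
def go(Mx,h,th,v=.03):
    P,rv=stick(Mx,h,th,q); ctrl.line_to(P,rv,v=v); s=readout.read_state(); f=ft(s,q)
    print(f"Mx {Mx:.3f} h {h:.4f} th {th:.3f}",f.round(1),(s["tool_pos"]-P).round(4),round(s["time"],2)); return f
for th in (.085,.07,.055):
    f=go(.0705,.001,th)
    if f[2]>4 or np.abs(f).max()>20: break
f=go(.067,.001,th)
fingers.open_gripper(); s=readout.read_state(); print("open",ft(s,q).round(1),s["time"])
z0=s["tool_pos"].copy(); ctrl.line_to(z0+[0,0,.09],v=.15); s=readout.read_state(); print(ft(s,q).round(1),s["time"])
w=[eyes.snapshot(n) for n in ("side","wrist","scene")]; pickle.dump(w,open("v4.pkl","wb"))
def z(im,x,y,w,h,k): return cv2.resize(im["pixels"][y:y+h,x:x+w,::-1],(w*k,h*k),interpolation=cv2.INTER_CUBIC)
cv2.imwrite("pics/v4.png",np.hstack([z(w[0],75,290,133,100,3),z(w[1],120,80,400,300,1)]))
```

```text
Mx 0.070 h 0.0010 th 0.085 [-7.7  0.9 -2.4] [0.0013 0.0002 0.0005] 17.81
Mx 0.070 h 0.0010 th 0.070 [-7.2  0.8 -2.9] [0.0013 0.0002 0.0004] 18.06
Mx 0.070 h 0.0010 th 0.055 [-7.3  0.4 -2.8] [0.0013 0.0001 0.0004] 18.31
Mx 0.067 h 0.0010 th 0.055 [-6.2  0.3 -2.5] [0.0012 0.0001 0.0004] 18.57
open [ 0.4 -0.5  0. ] 19.15
[0.4 0.  0.1] 19.9
```

View pics/v4.png

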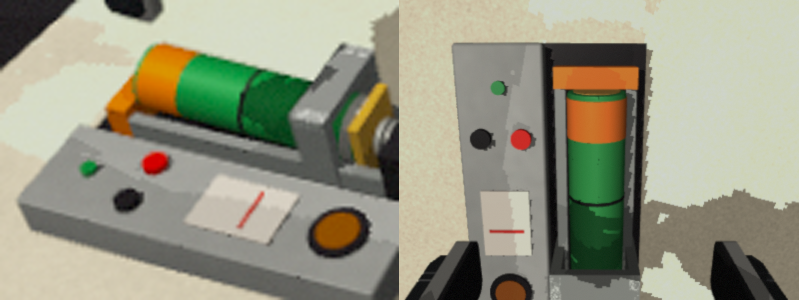

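The stick is behind the wall with the plate held back, but it may still be slightly raised, held by friction. I'll press the top gently with closed fingers near the orange end, then near the middle, while measuring the height.

Run:
```python
from h import *
from cell import ctrl, fingers, ik, readout, eyes, job
q=np.load("tester.npy"); rv=tool(q[2]); fingers.clamp()
def P(x,z): return place([[x,0,z]],q)[0]
for x in (-.042,.012):
    ctrl.movep(P(x,.075),rv); ctrl.line_to(P(x,.056),v=.1); f0=ft(readout.read_state(),q)
    z=.054
    while z>.040:
        ctrl.line_to(P(x,z),v=.04); s=readout.read_state(); f=ft(s,q)-f0
        print(x,round(z,4),"got",s["tool_pos"][2].round(4),f.round(1))
        if f[2]>14: break
        z-=.0015 if z>.048 else .001
    ctrl.line_to(P(x,.08),v=.15)
ctrl.movep(P(0,.17),rv); fingers.open_gripper(); print(readout.read_state()["time"])
w=[eyes.snapshot(n) for n in ("side","wrist","scene")]; pickle.dump(w,open("v5.pkl","wb"))
def z(im,x,y,w,h,k): return cv2.resize(im["pixels"][y:y+h,x:x+w,::-1],(w*k,h*k),interpolation=cv2.INTER_CUBIC)
cv2.imwrite("pics/v5.png",np.hstack([z(w[0],75,290,133,100,3),z(w[1],220,60,200,150,2)]))
for n,im in zip(("side","wrist"),w): print(n,"home: plus top, mid top, minus top@strap",proj(im,place([[-.06,0,.045],[.001,0,.045],[-.06,0,.032]],q)).round(1).tolist())
```

```text
-0.042 0.054 got 0.0545 [-0.4 -0.2  0.1]
-0.042 0.0525 got 0.0525 [-1.1 -0.9 -0.5]
-0.042 0.051 got 0.0509 [-0.7  0.6 -0.5]
-0.042 0.0495 got 0.0494 [-0.5 -0.3  1. ]
-0.042 0.048 got 0.0478 [-1.  -0.4  0.3]
-0.042 0.047 got 0.0469 [-0.6 -0.4  0.4]
-0.042 0.046 got 0.046 [-1.1  0.1  1. ]
-0.042 0.045 got 0.0452 [-1.   0.3  2.7]
-0.042 0.044 got 0.0449 [ 2.4 -0.1  8.2]
-0.042 0.043 got 0.0448 [ 4.7 -0.4 14.5]
0.012 0.054 got 0.0542 [-0.8  0.5  1. ]
0.012 0.0525 got 0.0526 [-0.4  0.8  0.1]
0.012 0.051 got 0.0509 [-0.5  0.2 -0.1]
0.012 0.0495 got 0.0494 [-0.4  0.2  1. ]
0.012 0.048 got 0.0479 [-0.3  0.9  0.5]
0.012 0.047 got 0.047 [-0.8  0.1  0.1]
0.012 0.046 got 0.0459 [-0.9  0.7  0.7]
0.012 0.045 got 0.0451 [-0.5  0.8  2.1]
0.012 0.044 got 0.0449 [ 3.4  0.6 10.3]
0.012 0.043 got 0.0448 [ 8.1 -0.5 17. ]
29.2333
side home: plus top, mid top, minus top@strap [[123.8, 309.8], [159.1, 317.7], [126.0, 316.0]]
wrist home: plus top, mid top, minus top@strap [[315.8, 142.1], [315.8, 232.7], [315.8, 140.3]]
```

Stick top measured by touch is 44.9 mm at both points, against 45.0 mm for home, so it is level and seated. The picture limit is reached, so I'll check the lengthwise position from pixel values.

Run:
```python
from h import *
from cell import readout
q=np.load("tester.npy"); w=pickle.load(open("v5.pkl","rb"))[1]; im=w["pixels"].astype(int)
print("ring/col 316",[(r,im[r,312:321].mean(0).astype(int).tolist()) for r in range(226,242)])
hsv=cv2.cvtColor(w["pixels"],cv2.COLOR_RGB2HSV); g=(hsv[...,0]>45)&(hsv[...,0]<85)&(hsv[...,1]>100)
print("green changes",(np.where(np.diff(g[120:300,316].astype(int)))[0]+120).tolist())
for r in (205,220,250):
    c=np.where(g[r,250:380])[0]+250; print("centre x",r,(c.min()+c.max())/2, (c.max()-c.min()))
for xx in (-.060,-.034,.001,.04): print(xx,proj(w,place([[xx,0,.045]],q)).round(1))
v=pickle.load(open("v5.pkl","rb"))[2]; a=pickle.load(open("a.pkl","rb"))["scene"]
d=np.abs(v["pixels"].astype(int)-a["pixels"])[200:260,220:268].mean(2); print("blue region change mean",d.mean())
s=readout.read_state(); print(s["tool_pos"],s["contact_force"].round(1))
```

```text
ring/col 316 [(226, [56, 141, 73]), (227, [55, 139, 72]), (228, [56, 142, 74]), (229, [57, 143, 74]), (230, [55, 140, 72]), (231, [49, 120, 63]), (232, [33, 54, 36]), (233, [32, 39, 32]), (234, [41, 86, 49]), (235, [54, 136, 71]), (236, [55, 141, 73]), (237, [55, 142, 73]), (238, [55, 141, 73]), (239, [55, 141, 73]), (240, [54, 139, 72]), (241, [53, 138, 71])]
green changes [142, 146, 181, 232, 233, 289]
centre x 205 316.5 45
centre x 220 317.0 44
centre x 250 316.5 43
-0.06 [[315.8 142.1]]
-0.034 [[315.8 182.3]]
0.001 [[315.8 232.7]]
0.04 [[315.8 284.3]]
blue region change mean 6.720833333333333
[0.58119507 0.17019348 0.17001304] [ 0.2  0.1 -0.1]
```

```bash
python3 -c "
from cell import job,readout
print(job.finish_job(), readout.read_state()['time'])"
```

```text
the job is handed in; nothing more can be done
the job is handed in; nothing more can be done
```

I loaded the green stick into the tester bay and handed the job in at about 29 s; no verdict was reported. I gripped it by its middle, slid the steel end under the strap and pushed the spring back to about 15 mm (commanded, about 7 N). Then I tipped the orange end down behind the wall, released it, and pressed the stick flat with closed fingers.

**Last checks:**
- **Height:** the stick's top measured 44.9 mm at two points along it, against 45.0 mm for home, so it lies level.
- **Lengthwise position:** the ring at the stick's middle sits at picture row 232.7, exactly where it should be for home. The orange end's rim is also at the predicted row, 142.
- **Sideways:** the centre line is within about 1 px (under 1 mm) of the bay's axis.
- **Robot:** it stands clear of everything, with close to zero contact force.

**Not fully confirmed:**
- **Spring travel:** the final value was only inferred from the stick's position, since the joint has no readout.
- **Final picture:** I reached the viewing limit, so the last check is from pixel values only.
- **Blue stick:** it looked undisturbed in the picture after the grasp. A rough comparison of its area before and after gave a mean change of 6.7 grey levels. I took that as the missing green stick and shadows, but did not measure the blue stick's position again.

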